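Lock the conveyor's diverter gate on the third hole of its stay

TASK

Set the yellow swinging gate on the bench conveyor to its third opening: take the flat stay bar by its black knob, lift it over the brass peg on the front rail, draw the gate open and let the bar down so that its third hole, counted from the gate, drops over the peg and the bar lies flat again, then let go. The peg may be clamped anywhere in its slot, so feel gently for it and never lean or haul on it hard (20 N at most); leave the parcels, calculator, mug and stapler where they are.

Things in the scene. Friction and masses are not known exactly. Their poses are not given: they have to be found in the camera images.
- conveyor: Bench conveyor, 700 mm long (its y), 270 mm wide (x), side rails 95 mm high, belt 81 mm up. Origin: centre of its footprint on the counter; z up, x from the front rail (robot side) to the back rail. The gate's hinge is stiff (about 0.3 N m friction, no spring). The brass peg on the front rail: upright, 10 mm diameter, tip 158 mm above the counter, its last 2 mm chamfered to 7.6 mm diameter
- slot_center (a point): Middle of the dark 44 mm slot, along the conveyor's x, in the top of the grey peg bracket (62 x 36 mm, top 134 mm above the counter) on the front rail; in the conveyor's frame x -139, y -30 mm. The brass peg stands on the slot's centreline, clamped anywhere up to 13 mm either side of this middle along the conveyor's x; its true place is not measured
- pivot (a point): Pivot of the stay bar on top of the yellow gate, at the height of the bar's underside (142 mm), 180 mm from the gate's upright hinge, which stands at x 108, y 150 mm in the conveyor's frame. Gate shut: it points along the conveyor's -y; it opens by swinging its free end to the front rail (-x), 0.34 to 0.51 rad for the third hole. The bar swivels freely here and lifts about a level axis
- stay (a joint): Lift angle of the stay bar, rad: 0 = level, on the stop in its own pivot (it sags no lower wherever it swings); grows as the knob end rises, to 0.7. It falls back by its own weight (about 220 g) when let go. The level bar's underside is 142 mm above the counter, 16 mm below the peg's tip. Resting on top of the peg near the third hole it reads about 0.09; with the peg through a hole, 0
- hole3 (a point): Centre of the third hole, 174 mm from the pivot, at the underside of the bar. The bar is aluminium, 280 x 26 x 6 mm, with four round 13.5 mm holes at 98, 136, 174 and 212 mm from the pivot
- knob_center (a point): Centre, half-way up, of the stay bar's black upright cylindrical knob, 22 mm diameter and 36 mm tall, standing on top of the bar 245 mm from the pivot; 24 mm above the bar's underside. At the start the bar lies level, off the peg, swung to the conveyor's -y side of it
- carton: Brown carton 110 x 130 x 50 mm on the belt at the -y end, loose, origin at the centre of its underside; leave alone
- parcel: Paper parcel 100 x 75 x 50 mm with an orange band on the belt at the +y end, loose, origin at the centre of its underside; leave alone
- calculator: Black desk calculator 100 x 150 x 22 mm on the counter, loose; leave alone
- mug: White mug, 76 mm wide, 90 mm tall, loose; leave alone
- stapler: Blue stapler, 140 x 36 x 48 mm, loose; leave alone

How it is judged:
By the outcome, as a careful person would: the job done as asked, in the order asked, and still so for the second after the job is handed in, with the robot touching nothing.
It also fails if it takes over 51 s, if anything falls off the work surface, if the arm or the gripper's body presses on something with over 40 N, if the wrist force passes 120 N, or if a joint passes its speed limit or range.

ROBOT

A 6-joint arm with a two-finger parallel gripper is mounted at the origin on the work surface. World frame = base frame: x ahead of the robot, y to its left, z up, the work surface at z = 0. Lengths are in mm, angles in rad, forces in N, time in s.
With the tool pointing down it reaches from about 350 to 975 mm from the base axis. Payload 4.9 kg.
Tool frame: the origin (TCP) lies between the finger pads; the fingertips stand 22 mm ahead of it and the grasp point (between the pads) lies 3 mm ahead of it; z points along the fingers, y is the direction in which the jaws open and shut (so a half turn about z gives the same grasp; the last joint's range is limited). The gripper opens to 85 mm and grips with 20 to 120 N. Pads are 22 mm wide; open, the fingers measure 114 mm over their backs; the gripper's body (76 mm by 85 mm) begins 54 mm behind the grasp point. The pads swing forward as they close: fully open they stand 13 mm farther back than shut.
Start: joints at [1.183, 0.053, 1.613, -0, 1.476, -0.119], TCP at [165.974, 602.54, 253.304] pointing down, gripper open.
Joint ranges: [-3.01, 3.01], [-1.01, 2.22], [0.06, 2.58], [-1.02, 4.17], [0.09, 2.62], [-3.14, 3.14]. Speed limits (rad/s): [2.57, 2.57, 3.14, 3.14, 3.14, 3.14].

INTERFACE

Orientations are given as a unit quaternion [x, y, z, w].
In Python, from plant import sensors, snapshot, ticket gives the robot as it stands.
- The arm moves only by the shell command python3 -m creep 'ROWS' [FORCE]. ROWS is JSON, a list of rows, each an object of numbers: "tx", "ty", "tz": the shift along the tool's x, y, z each as a share of 0.25 m, from -1 to 1; "rx", "ry", "rz": the turn, a rotation vector about the tool's x, y, z each as a share of 120 degrees, from -1 to 1; "fingers": the opening, from 0 (shut) to 1 (fully open). In form: [{"tx": .., "ty": .., "tz": .., "rx": .., "ry": .., "rz": .., "fingers": ..}, ...]. A call has 1 to 12 rows; each row is the pose to reach, as a shift and turn from the pose commanded when the call began, along the tool's axes at that moment; what a row does not reach only later rows make up. A row lasts 1/8 s, in which the tool goes at most 62.5 mm and 10.7 degrees, less where a joint would pass 70% of its speed; a pose out of reach is approached as far as the arm can. A call with a number of a shift or a turn outside -1 to 1 is refused whole. A call with a gripper value outside its range is refused whole. The fingers move at their own pace and stop on an object; FORCE is the grip in N (left out, the last holds). Time passes only in rows, so rows that repeat a pose let the fingers close. It gives the time, the measured TCP pose, the force and the opening at its end, in the units of the state.
- sensors.sense(): the state, without advancing time (a new reading comes with each control period).
- snapshot(name): name is "scene" or "side" or "wrist"; returns a dict with "pixels" (384x512x3 uint8, red, green, blue), "z_map" (384x512 float32, mm along the optical axis (not along the pixel's ray), 0 where there is no reading), "fovy" (degrees; the focal length in pixels is half the picture's height over the tangent of half this angle, whatever the lens; pixels are square), "cx", "cy" (the principal point, pixels), "k1" (the pictures are not rectified: a ray, as slopes to the right and down, at radius r is drawn at 1 + k1 r^2 times it, then the intrinsics apply), "view" (4x4, takes a point from world to camera coordinates). Camera axes: x right, y up, looking along -z (the intrinsics and any distortion apply to the point x, -y, -z); pixel columns grow to the right and rows downward; lengths in mm; the calibration is good to about 2 mm. A picture is of the moment at which its call begins.
- ticket.job_done(): hands the job in, once; it reports no verdict.
The state is a dict: "t": time; "joint_pos": joint angles; "qvel": joint speeds; "joint_efforts": joint torques, N m; "tool_pos": TCP position; "orientation": TCP orientation; "force": force on the tool from outside, world axes, zero at the start; "wrist_torque": the same for the moment, N m; "gripper_width": finger opening in mm.
Only numpy, scipy, OpenCV 4.12 (cv2) and the standard library are available. Lean on these libraries where they do the work, as an engineer would, in place of code of your own. Each camera call takes 0.05 s, during which the arm holds its last target.

## Working session

There is one attempt and no reset: what is moved stays moved. The work goes in short steps, Python scripts to look and compute and a shell command to move; the robot and the scene stay as the last step left them, time stands still between calls to the robot, and variables do not carry over. Pictures are saved under pics/ and viewed, and the job is handed in when it is done.

```bash
ls; mkdir -p pics; cat > h.py <<'E'
import numpy as np, cv2
from plant import sensors, snapshot, ticket
def snap(n,f):
    s=snapshot(n); cv2.imwrite('pics/'+f+'.png',cv2.cvtColor(s['pixels'],cv2.COLOR_RGB2BGR)); np.savez('pics/'+f+'.npz',**s); return s
def K(s):
    f=192/np.tan(np.radians(float(s['fovy']))/2); return np.array([[f,0,s['cx']],[0,f,s['cy']],[0,0,1.]],float),np.array([float(s['k1']),0,0,0.])
def world(s,u,v,z=None,Z=None):
    """pixel -> world, by depth (default) or on plane world z=Z"""
    k,d=K(s); p=cv2.undistortPoints(np.array([[[u,v]]],float),k,d)[0,0]
    V=np.linalg.inv(np.array(s['view'],float)); r=np.array([p[0],-p[1],-1.])
    if Z is not None:
        R=V[:3,:3]@r; t=(Z-V[2,3])/R[2]; return V[:3,3]+t*R
    if z is None: z=float(s['z_map'][int(round(v)),int(round(u))])
    return (V@np.append(r*z,1))[:3]
def pix(s,P):
    k,d=K(s); c=(np.array(s['view'],float)@np.append(P,1))[:3]
    q=cv2.projectPoints(np.array([[c[0],-c[1],-c[2]]]),np.zeros(3),np.zeros(3),k,d)[0]; return q.ravel()
E
python3 - <<'E'
from h import *
for n in ['scene','side','wrist']:
    s=snap(n,n+'0'); print(n,s['fovy'],s['k1'],np.linalg.inv(s['view'])[:3,3])
print(sensors.sense())
E
```

```text
pics
scene 46.099332462226826 -0.0954981541631807 [1270.79592819 -413.02501505 1112.78205681]
side 53.799440202979696 -0.05039238285746516 [401.24397149 812.14877351 689.47482564]
wrist 58.33807731338229 -0.10718276044044292 [ 96.01669564 621.62857487 373.33121031]
{'t': 0.15, 'joint_pos': array([ 1.18302691e+00,  5.32159693e-02,  1.61392080e+00, -1.00118641e-05,
        1.47601315e+00, -1.19010106e-01]), 'qvel': array([-0.00027613, -0.00121592, -0.00311134, -0.0003152 ,  0.0002219 ,
        0.00039877]), 'joint_efforts': array([ 2.75632365e-04, -3.94240773e+01, -3.70723343e+01, -1.87414689e-04,
        4.64746059e-03,  3.58179960e-06]), 'tool_pos': array([165.80363956, 602.1588686 , 252.37327845]), 'orientation': array([ 1.33975068e-01,  9.90984397e-01, -7.55017420e-04, -1.90368705e-04]), 'force': array([-0.16626812, -0.38019364,  0.621558  ]), 'wrist_torque': array([-0.02453136,  0.04804468, -0.06164078]), 'gripper_width': 85.07810876770125}
```

View pics/scene0.png

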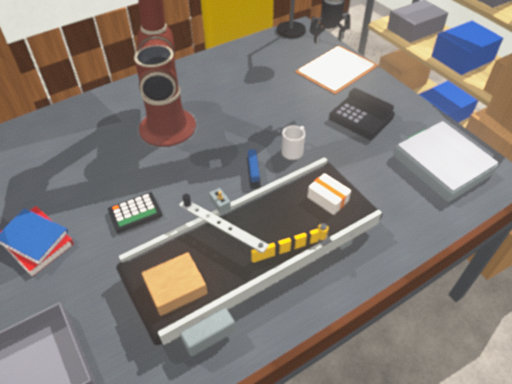

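View pics/side0.png

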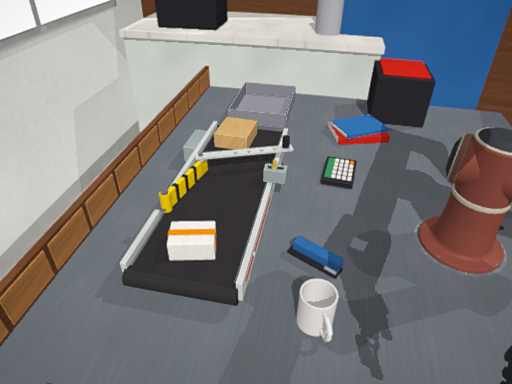

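View pics/wrist0.png

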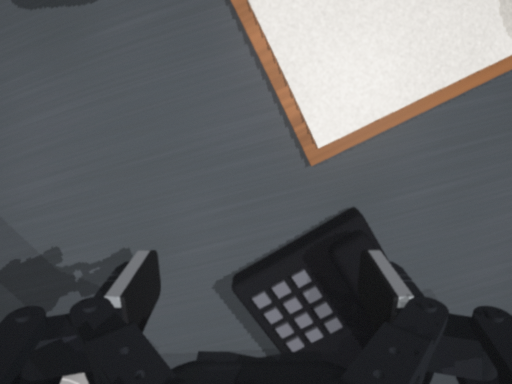

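```bash
python3 - <<'E'
import cv2
a=cv2.imread('pics/scene0.png')[130:350,110:400]; cv2.imwrite('pics/sc0z.png',cv2.resize(a,None,fx=2.7,fy=2.7,interpolation=cv2.INTER_CUBIC))
a=cv2.imread('pics/side0.png')[110:310,110:330]; cv2.imwrite('pics/sd0z.png',cv2.resize(a,None,fx=3,fy=3,interpolation=cv2.INTER_CUBIC))
E
```

```text
(no output)
```

View pics/sc0z.png

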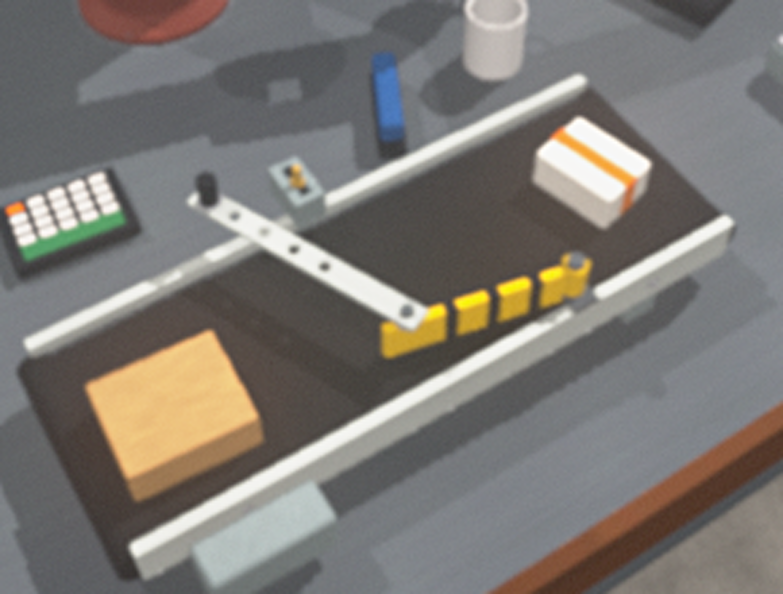

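View pics/sd0z.png

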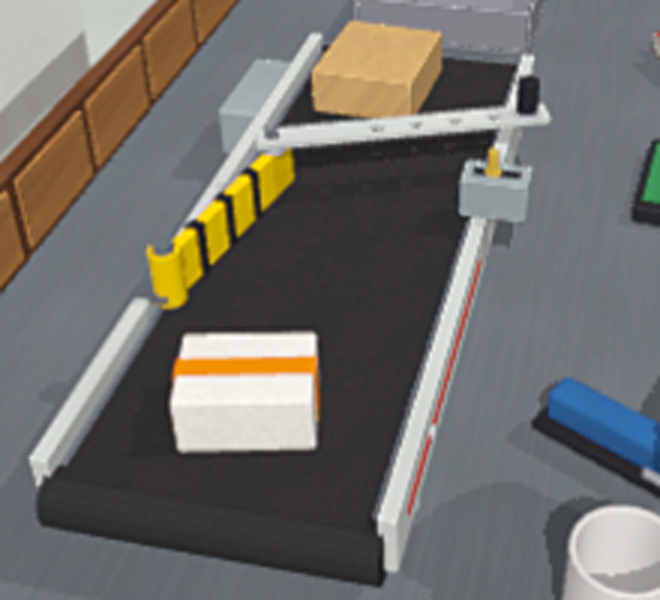

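```bash
python3 - <<'E'
from h import *
def L(f): return dict(np.load(f'pics/{f}.npz'))
a=L('scene0');b=L('side0')
A=lambda x,y,Z:world(a,110+x/2.7,130+y/2.7,Z=Z)
B=lambda x,y,Z:world(b,110+x/3,110+y/3,Z=Z)
np.set_printoptions(precision=1,suppress=True)
for n,p in {'front-y':A(30,345,95),'front+y':A(584,78,95),'back-y':A(137,553,95),'back+y':A(730,222,95),'pivot':A(407,312,148),'knobtop':A(205,178,184),'pegtip':A(297,168,158),
 'h1':A(324,267,148),'h2':A(293,249,148),'h3':A(264,232,148),'h4':A(234,216,148),'brA':A(270,168,134),'brB':A(297,155,134),'brC':A(325,193,134),'brD':A(297,208,134)}.items(): print(n,p)
print()
for n,p in {'front+y':B(391,562,95),'front-y':B(527,58,95),'back+y':B(42,470,95),'back-y':B(316,37,95),'pivot':B(270,135,148),'knobtop':B(529,80,184),'pegtip':B(494,151,158),'hinge?':B(163,248,140),
'h1':B(377,129,148),'h4':B(483,118,148),'brs':B(464,190,134),'brs2':B(529,192,134),'br3':B(533,165,134),'br4':B(467,163,134),'slotL':B(471,172,134),'slotR':B(520,174,134)}.items(): print(n,p)
E
```

```text
front-y [ 527.4 -371.8   95. ]
front+y [529.3 322.8  95. ]
back-y [ 782.5 -373.2   95. ]
back+y [784.6 319.5  95. ]
pivot [724.8 -53.2 148. ]
knobtop [ 500.2 -149.9  184. ]
pegtip [518.3 -55.5 158. ]
h1 [636.5 -92.9 148. ]
h2 [ 600.9 -107.7  148. ]
h3 [ 566.5 -121.8  148. ]
h4 [ 531.9 -137.7  148. ]
brA [483.8 -70.8 134. ]
brB [483.3 -37.4 134. ]
brC [545.3 -38.9 134. ]
brD [547.1 -73.6 134. ]

front+y [512.9 359.6  95. ]
front-y [ 519.7 -362.2   95. ]
back+y [768.7 333.6  95. ]
back-y [ 770.5 -362.    95. ]
pivot [722.1 -50.3 148. ]
knobtop [ 494.2 -141.6  184. ]
pegtip [512.4 -50.3 158. ]
hinge? [756.5 126.6 140. ]
h1 [627.7 -82.  148. ]
h4 [ 533.9 -123.7  148. ]
brs [533.3 -18.3 134. ]
brs2 [476.4 -27.3 134. ]
br3 [478.6 -72.7 134. ]
br4 [538.4 -63.1 134. ]
slotL [532.2 -48.8 134. ]
slotR [488.2 -54.9 134. ]
```

```bash
cat >> h.py <<'E'
from scipy.spatial.transform import Rotation as R
np.set_printoptions(precision=3,suppress=True)
def st():
    s=sensors.sense(); r=R.from_quat(s['orientation'])
    print('t %.2f'%s['t'],'tcp',s['tool_pos'],'F',s['force'],'M',s['wrist_torque'],'w %.1f'%s['gripper_width']); print('toolx',r.as_matrix()[:,0],'y',r.as_matrix()[:,1],'z',r.as_matrix()[:,2]); return s
def goal(P,ydir,lift=0.,axis=None):
    """rows to put TCP at P, tool y along heading ydir (rad), then body leaned by lift about tool y toward +tool x"""
    s=st(); r=R.from_quat(s['orientation'])
    y=np.array([np.cos(ydir),np.sin(ydir),0]); z=np.array([0,0,-1.]); x=np.cross(y,z)
    g=R.from_matrix(np.c_[x,y,z])*R.from_rotvec([0,lift,0])
    d=r.inv().apply(np.array(P)-s['tool_pos'])/250; v=np.degrees((r.inv()*g).as_rotvec())/120
    print('t',d,'r',v, 'mm %.0f deg %.1f'%(np.linalg.norm(d)*250,np.linalg.norm(v)*120))
E
python3 -m creep '[{"tx":-0.82,"ty":-1,"rz":0.5},{"tx":-0.82,"ty":-1,"rz":0.5},{"tx":-0.82,"ty":-1,"rz":0.5},{"tx":-0.82,"ty":-1,"rz":0.5},{"tx":-0.82,"ty":-1,"rz":0.5},{"tx":-0.82,"ty":-1,"rz":0.5}]' 
python3 -c "
from h import *
goal([500,-150,255],-1.17)"
```

```text
t 0.15 tcp [165.804 602.159 252.373] F [-0.166 -0.38   0.622] M [-0.025  0.048 -0.062] w 85.1
toolx [-0.964  0.266  0.   ] y [ 0.266  0.964 -0.002] z [-0.001 -0.001 -1.   ]
t [-2.088 -2.546 -0.007] r [-0.     0.001  1.18 ] mm 823 deg 141.6validation failed for argument at $[0]...
```

```bash

python3 -m creep '[{"tx":-0.82,"ty":-1,"tz":0,"rx":0,"ry":0,"rz":0.5,"fingers":1},{"tx":-0.82,"ty":-1,"tz":0,"rx":0,"ry":0,"rz":0.5,"fingers":1},{"tx":-0.82,"ty":-1,"tz":0,"rx":0,"ry":0,"rz":0.5,"fingers":1},{"tx":-0.82,"ty":-1,"tz":0,"rx":0,"ry":0,"rz":0.5,"fingers":1},{"tx":-0.82,"ty":-1,"tz":0,"rx":0,"ry":0,"rz":0.5,"fingers":1},{"tx":-0.82,"ty":-1,"tz":0,"rx":0,"ry":0,"rz":0.5,"fingers":1}]' 
python3 -c "
from h import *
goal([500,-150,255],-1.17)"
```

```text
t: 0.9
tool_pos: [298.2, 304.3, 253.0]
orientation: [0.615, 0.788, 0.0, 0.0]
force: [0.1, -0.1, -0.1]
gripper_width: 85.2
t 0.90 tcp [298.194 304.348 253.011] F [ 0.093 -0.102 -0.066] M [ 0.004 -0.006  0.035] w 85.2
toolx [-0.243  0.97  -0.   ] y [0.97  0.243 0.   ] z [ 0.001 -0.    -1.   ]
t [-1.959  0.34  -0.007] r [0.    0.    0.676] mm 497 deg 81.1
```

```bash

python3 -m creep '[{"tx":-1,"ty":0.17,"tz":0,"rx":0,"ry":0,"rz":0.34,"fingers":1},{"tx":-1,"ty":0.17,"tz":0,"rx":0,"ry":0,"rz":0.34,"fingers":1},{"tx":-1,"ty":0.17,"tz":0,"rx":0,"ry":0,"rz":0.34,"fingers":1},{"tx":-1,"ty":0.17,"tz":0,"rx":0,"ry":0,"rz":0.34,"fingers":1},{"tx":-1,"ty":0.17,"tz":0,"rx":0,"ry":0,"rz":0.34,"fingers":1}]' 
python3 -c "
from h import *
goal([500,-150,255],-1.17)"
```

```text
t: 1.52
tool_pos: [402.1, 72.5, 253.1]
orientation: [0.851, 0.525, -0.0, 0.0]
force: [-0.0, 0.4, 0.9]
gripper_width: 85.4
t 1.52 tcp [402.133  72.464 253.073] F [-0.039  0.424  0.873] M [-0.022  0.04  -0.002] w 85.4
toolx [ 0.448  0.894 -0.001] y [ 0.894 -0.448 -0.   ] z [-0.    -0.001 -1.   ]
t [-0.62   0.749 -0.007] r [0.    0.    0.337] mm 243 deg 40.4
```

```bash

python3 -m creep '[{"tx":-0.62,"ty":0.75,"tz":-0.01,"rx":0,"ry":0,"rz":0.34,"fingers":1},{"tx":-0.62,"ty":0.75,"tz":-0.01,"rx":0,"ry":0,"rz":0.34,"fingers":1},{"tx":-0.62,"ty":0.75,"tz":-0.01,"rx":0,"ry":0,"rz":0.34,"fingers":1},{"tx":-0.62,"ty":0.75,"tz":-0.01,"rx":0,"ry":0,"rz":0.34,"fingers":1},{"tx":-0.62,"ty":0.75,"tz":-0.01,"rx":0,"ry":0,"rz":0.34,"fingers":1},{"tx":-0.62,"ty":0.75,"tz":-0.01,"rx":0,"ry":0,"rz":0.34,"fingers":1}]' 
python3 -c "
from h import *
s=snap('wrist','w1');st();print(np.linalg.inv(s['view']))"
```

```text
t: 2.28
tool_pos: [501.1, -144.8, 255.3]
orientation: [0.98, 0.2, -0.0, -0.001]
force: [0.4, -0.4, -0.5]
gripper_width: 85.9
t 2.33 tcp [ 500.971 -144.524  255.464] F [-0.157 -1.256 -0.628] M [ 0.042  0.022 -0.049] w 85.1
toolx [ 0.92   0.393 -0.   ] y [ 0.393 -0.92  -0.001] z [-0.001  0.001 -1.   ]
[[   0.392    0.881    0.266  569.099]
 [  -0.92     0.376    0.112 -116.338]
 [  -0.001   -0.288    0.958  376.38 ]
 [   0.       0.       0.       1.   ]]
```

View pics/w1.png

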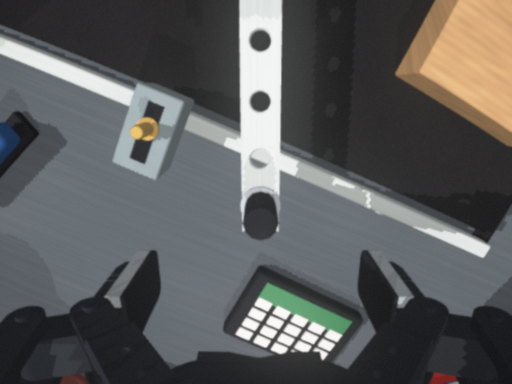

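```bash
python3 - <<'E'
import cv2
from h import *
a=cv2.imread('pics/w1.png')
cv2.imwrite('pics/w1z.png',np.hstack([cv2.resize(a[70:190,105:205],None,fx=4,fy=4,interpolation=cv2.INTER_CUBIC),cv2.resize(a[140:260,210:310],None,fx=4,fy=4,interpolation=cv2.INTER_CUBIC)]))
E
```

```text
(no output)
```

View pics/w1z.png

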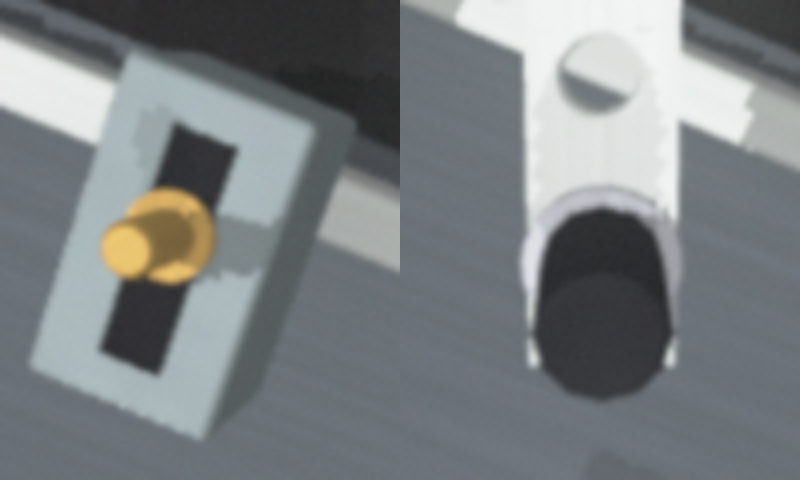

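```bash
python3 - <<'E'
from h import *
s=dict(np.load('pics/w1.npz'))
A=lambda x,y,Z:world(s,105+x/4,70+y/4,Z=Z)
B=lambda x,y,Z:world(s,210+(x-400)/4,140+y/4,Z=Z)
for n,p in {'pegtip':A(126,250,158),'collar?':A(168,236,136),'slot1':A(207,136,134),'slot2':A(130,362,134),
'bra':A(125,55,134),'brb':A(312,128,134),'brc':A(205,437,134),'brd':A(35,368,134),'knobtop':B(603,335,184),'h4':B(600,74,148),'h3':world(s,260,100.5,Z=148),'h2':world(s,260,40.5,Z=148),'barL':B(524,74,148),'barR':B(680,74,148),
'railA':world(s,0,38,Z=95),'railB':world(s,487,254,Z=95)}.items(): print(n,p)
for u,v in [(136,132),(261,224),(260,68),(120,150),(180,100),(60,65),(380,207)]: print(world(s,u,v))
E
```

```text
pegtip [514.515 -54.115 158.   ]
collar? [514.239 -54.091 136.   ]
slot1 [532.89  -54.428 134.   ]
slot2 [489.398 -54.189 134.   ]
bra [540.474 -36.507 134.   ]
brb [541.161 -71.04  134.   ]
brc [481.428 -71.47  134.   ]
brd [481.421 -37.975 134.   ]
knobtop [ 497.997 -147.698  184.   ]
h4 [ 527.914 -134.493  148.   ]
h3 [ 563.022 -119.479  148.   ]
h2 [ 597.012 -104.949  148.   ]
barL [ 522.889 -122.706  148.   ]
barR [ 533.218 -146.894  148.   ]
railA [529.548 100.065  95.   ]
railB [ 520.126 -375.022   95.   ]
[514.603 -53.606 157.632]
[ 497.548 -148.06   183.03 ]
[ 581.674 -111.505  147.799]
[491.826 -39.827 134.169]
[541.665 -68.683 134.235]
[526.828  41.223  94.976]
[ 520.517 -251.956   95.867]
```

```bash
python3 -c "
from h import *
goal([498,-147.7,174],-1.167)"
```

```text
t 2.33 tcp [ 500.971 -144.524  255.464] F [-0.157 -1.256 -0.628] M [ 0.042  0.022 -0.049] w 85.1
toolx [ 0.92   0.393 -0.   ] y [ 0.393 -0.92  -0.001] z [-0.001  0.001 -1.   ]
t [-0.016  0.007  0.326] r [-0.  0.  0.] mm 82 deg 0.1
```

```bash

python3 -m creep '[{"tx":-0.016,"ty":0.007,"tz":0.1,"rx":0,"ry":0,"rz":0,"fingers":1},{"tx":-0.016,"ty":0.007,"tz":0.2,"rx":0,"ry":0,"rz":0,"fingers":1},{"tx":-0.016,"ty":0.007,"tz":0.28,"rx":0,"ry":0,"rz":0,"fingers":1},{"tx":-0.016,"ty":0.007,"tz":0.32,"rx":0,"ry":0,"rz":0,"fingers":0.6},{"tx":-0.016,"ty":0.007,"tz":0.324,"rx":0,"ry":0,"rz":0,"fingers":0.5},{"tx":-0.016,"ty":0.007,"tz":0.324,"rx":0,"ry":0,"rz":0,"fingers":0.5}]' 30
python3 -c "
from h import *
s=snap('wrist','w2');goal([498,-147.7,174],-1.167)"
```

```text
t: 3.08
tool_pos: [498.7, -149.3, 175.7]
orientation: [0.98, 0.199, 0.001, 0.0]
force: [0.8, -0.1, 0.2]
gripper_width: 42.8
t 3.12 tcp [ 498.78  -149.412  175.914] F [-0.289  0.456 -0.182] M [-0.019 -0.036  0.054] w 42.7
toolx [0.92  0.391 0.001] y [ 0.391 -0.92   0.001] z [ 0.002 -0.001 -1.   ]
t [-0.    -0.008  0.008] r [ 0.001 -0.001 -0.001] mm 3 deg 0.2
```

View pics/w2.png

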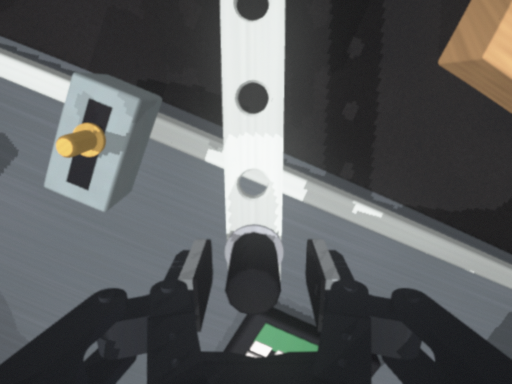

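```bash

python3 -m creep '[{"tx":0,"ty":-0.006,"tz":0.006,"rx":0,"ry":0,"rz":0,"fingers":0.4},{"tx":0,"ty":-0.006,"tz":0.006,"rx":0,"ry":0,"rz":0,"fingers":0.3},{"tx":0,"ty":-0.006,"tz":0.006,"rx":0,"ry":0,"rz":0,"fingers":0.15},{"tx":0,"ty":-0.006,"tz":0.006,"rx":0,"ry":0,"rz":0,"fingers":0.15},{"tx":0,"ty":-0.006,"tz":0.006,"rx":0,"ry":0,"rz":0,"fingers":0.15}]' 30
python3 -c "
from h import *
s=snap('wrist','w3');goal([498,-147.7,174],-1.167)"
```

```text
t: 3.75
tool_pos: [497.6, -147.9, 173.4]
orientation: [0.98, 0.199, 0.0, 0.0]
force: [0.2, 0.1, 0.6]
gripper_width: 20.9
t 3.80 tcp [ 497.597 -147.837  173.348] F [ 0.103 -0.271 -0.339] M [-0.023  0.015  0.004] w 21.3
toolx [0.921 0.391 0.   ] y [ 0.391 -0.921  0.   ] z [ 0. -0. -1.]
t [ 0.002  0.    -0.003] r [ 0.    -0.    -0.001] mm 1 deg 0.1
```

View pics/w3.png

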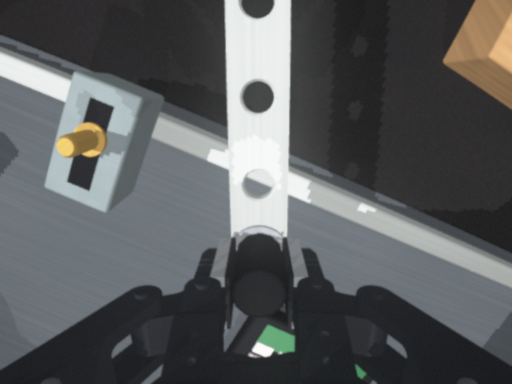

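```bash
cat >> h.py <<'E'
PIV0=np.array([723.0,-51.6]); HIN=np.array([758.1,125.7])
def barpose(piv,ang,phi,h=31.4):
    """ang: heading (rad) of bar from pivot to knob"""
    hz=245*np.cos(phi)-h*np.sin(phi); v=142+245*np.sin(phi)+h*np.cos(phi)
    return [piv[0]+hz*np.cos(ang),piv[1]+hz*np.sin(ang),v]
def bargoal(piv,ang,phi): 
    P=barpose(piv,ang,phi); print(P); goal(P,ang+np.pi/2,-phi)
E
python3 -c "
from h import *
a0=np.arctan2(-.393,-.9195)
for p in (.06,.12,.18): bargoal(PIV0,a0,p)"
```

```text
[np.float64(499.8512826235183), np.float64(-146.9751451103397), np.float64(188.03467854142932)]
t 3.80 tcp [ 497.597 -147.837  173.348] F [ 0.103 -0.271 -0.339] M [-0.023  0.015  0.004] w 21.3
toolx [0.921 0.391 0.   ] y [ 0.391 -0.921  0.   ] z [ 0. -0. -1.]
t [ 0.01   0.    -0.059] r [-0.    -0.029 -0.001] mm 15 deg 3.4
[np.float64(502.79112927234803), np.float64(-145.71863642845813), np.float64(202.50368195159666)]
t 3.80 tcp [ 497.597 -147.837  173.348] F [ 0.103 -0.271 -0.339] M [-0.023  0.015  0.004] w 21.3
toolx [0.921 0.391 0.   ] y [ 0.391 -0.921  0.   ] z [ 0. -0. -1.]
t [ 0.022  0.    -0.117] r [-0.    -0.057 -0.001] mm 30 deg 6.9
[np.float64(506.52349005875413), np.float64(-144.1234022913645), np.float64(216.75493744287394)]
t 3.80 tcp [ 497.597 -147.837  173.348] F [ 0.103 -0.271 -0.339] M [-0.023  0.015  0.004] w 21.3
toolx [0.921 0.391 0.   ] y [ 0.391 -0.921  0.   ] z [ 0. -0. -1.]
t [ 0.039  0.    -0.174] r [-0.    -0.086 -0.001] mm 44 deg 10.3
```

```bash

python3 -m creep '[{"tx":0.004,"ty":0,"tz":-0.03,"rx":0,"ry":-0.014,"rz":0,"fingers":0.15},{"tx":0.01,"ty":0,"tz":-0.059,"rx":0,"ry":-0.029,"rz":0,"fingers":0.15},{"tx":0.016,"ty":0,"tz":-0.088,"rx":0,"ry":-0.043,"rz":0,"fingers":0.15},{"tx":0.022,"ty":0,"tz":-0.117,"rx":0,"ry":-0.057,"rz":0,"fingers":0.15},{"tx":0.03,"ty":0,"tz":-0.146,"rx":0,"ry":-0.072,"rz":0,"fingers":0.15},{"tx":0.039,"ty":0,"tz":-0.174,"rx":0,"ry":-0.086,"rz":0,"fingers":0.15},{"tx":0.039,"ty":0,"tz":-0.174,"rx":0,"ry":-0.086,"rz":0,"fingers":0.15}]' 
python3 -c "
from h import *
s=snap('wrist','w4');s=snap('scene','s4')
a1=np.arctan2(-.081,-.9966)
for a in (-2.88,-2.97,a1): bargoal(PIV0,a,.18)"
```

```text
t: 4.68
tool_pos: [507.3, -143.9, 217.4]
orientation: [0.976, 0.199, -0.088, 0.018]
force: [-0.9, -1.3, -0.6]
gripper_width: 20.9
[np.float64(495.5889801397292), np.float64(-112.4842128472031), np.float64(216.75493744287394)]
t 4.78 tcp [ 506.981 -143.744  216.638] F [ 1.986  0.476 -1.475] M [ 0.012 -0.275 -0.062] w 21.0
toolx [ 0.906  0.385 -0.178] y [ 0.391 -0.92  -0.   ] z [-0.164 -0.07  -0.984]
t [ 0.007 -0.133 -0.002] r [ 0.012 -0.001  0.066] mm 33 deg 8.0
[np.float64(491.03718853334885), np.float64(-91.79842564577461), np.float64(216.75493744287394)]
t 4.78 tcp [ 506.981 -143.744  216.638] F [ 1.986  0.476 -1.475] M [ 0.012 -0.275 -0.062] w 21.0
toolx [ 0.906  0.385 -0.178] y [ 0.391 -0.92  -0.   ] z [-0.164 -0.07  -0.984]
t [ 0.022 -0.216 -0.004] r [ 0.02  -0.001  0.108] mm 54 deg 13.2
[np.float64(488.3535669615252), np.float64(-70.67120316688386), np.float64(216.75493744287394)]
t 4.78 tcp [ 506.981 -143.744  216.638] F [ 1.986  0.476 -1.475] M [ 0.012 -0.275 -0.062] w 21.0
toolx [ 0.906  0.385 -0.178] y [ 0.391 -0.92  -0.   ] z [-0.164 -0.07  -0.984]
t [ 0.045 -0.298 -0.009] r [ 0.027 -0.001  0.151] mm 75 deg 18.4
```

View pics/w4.png

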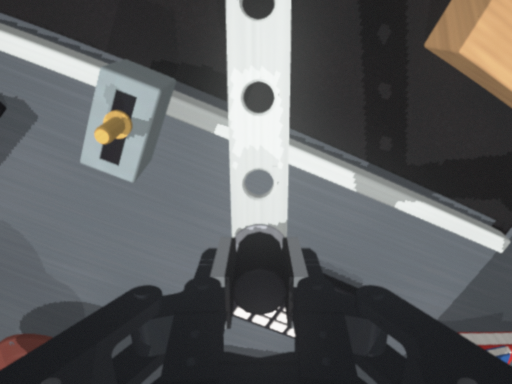

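```bash

python3 -m creep '[{"tx":0.003,"ty":-0.065,"tz":-0.001,"rx":0.006,"ry":0,"rz":0.033,"fingers":0.15},{"tx":0.007,"ty":-0.133,"tz":-0.002,"rx":0.012,"ry":0,"rz":0.066,"fingers":0.15},{"tx":0.014,"ty":-0.175,"tz":-0.003,"rx":0.016,"ry":0,"rz":0.087,"fingers":0.15},{"tx":0.022,"ty":-0.216,"tz":-0.004,"rx":0.02,"ry":0,"rz":0.108,"fingers":0.15},{"tx":0.033,"ty":-0.257,"tz":-0.006,"rx":0.023,"ry":0,"rz":0.13,"fingers":0.15},{"tx":0.045,"ty":-0.298,"tz":-0.008,"rx":0.027,"ry":0,"rz":0.151,"fingers":0.15},{"tx":0.045,"ty":-0.298,"tz":-0.008,"rx":0.027,"ry":0,"rz":0.151,"fingers":0.15}]' 
python3 -c "
from h import *
s=snap('wrist','w5')
a1=np.arctan2(-.081,-.9966)
for th in (.25,.3,.35,.401):
  bargoal(HIN-180*np.array([np.sin(th),np.cos(th)]),a1,.18)"
```

```text
t: 5.65
tool_pos: [488.0, -70.6, 216.5]
orientation: [0.995, 0.04, -0.089, 0.004]
force: [1.2, -0.4, -1.7]
gripper_width: 20.7
[np.float64(478.92085429571114), np.float64(-67.77543907479989), np.float64(216.75493744287394)]
t 5.70 tcp [488.056 -70.878 216.586] F [ 0.985  0.075 -1.685] M [ 0.018 -0.302 -0.018] w 21.8
toolx [ 0.981  0.08  -0.178] y [ 0.081 -0.997  0.001] z [-0.177 -0.015 -0.984]
t [-0.035 -0.015  0.006] r [ 0. -0. -0.] mm 10 deg 0.1
[np.float64(470.25992976248415), np.float64(-65.33177120949293), np.float64(216.75493744287394)]
t 5.70 tcp [488.056 -70.878 216.586] F [ 0.985  0.075 -1.685] M [ 0.018 -0.302 -0.018] w 21.8
toolx [ 0.981  0.08  -0.178] y [ 0.081 -0.997  0.001] z [-0.177 -0.015 -0.984]
t [-0.068 -0.028  0.012] r [ 0. -0. -0.] mm 19 deg 0.1
[np.float64(461.731961619544), np.float64(-62.458291479412054), np.float64(216.75493744287394)]
t 5.70 tcp [488.056 -70.878 216.586] F [ 0.985  0.075 -1.685] M [ 0.018 -0.302 -0.018] w 21.8
toolx [ 0.981  0.08  -0.178] y [ 0.081 -0.997  0.001] z [-0.177 -0.015 -0.984]
t [-0.101 -0.042  0.018] r [ 0. -0. -0.] mm 28 deg 0.1
[np.float64(453.1925094423274), np.float64(-59.092003901987596), np.float64(216.75493744287394)]
t 5.70 tcp [488.056 -70.878 216.586] F [ 0.985  0.075 -1.685] M [ 0.018 -0.302 -0.018] w 21.8
toolx [ 0.981  0.08  -0.178] y [ 0.081 -0.997  0.001] z [-0.177 -0.015 -0.984]
t [-0.133 -0.058  0.023] r [ 0. -0. -0.] mm 37 deg 0.1
```

View pics/w5.png

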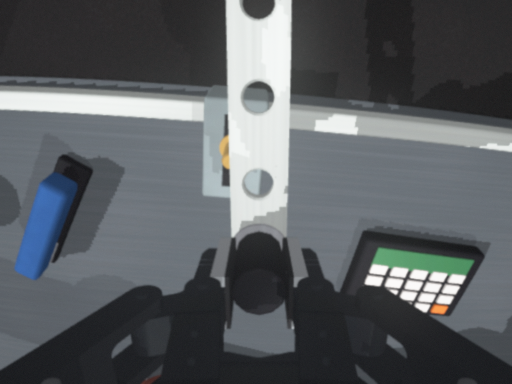

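```bash

python3 -m creep '[{"tx":-0.018,"ty":-0.008,"tz":0.003,"rx":0,"ry":0,"rz":0,"fingers":0.15},{"tx":-0.035,"ty":-0.015,"tz":0.006,"rx":0,"ry":0,"rz":0,"fingers":0.15},{"tx":-0.052,"ty":-0.021,"tz":0.009,"rx":0,"ry":0,"rz":0,"fingers":0.15},{"tx":-0.068,"ty":-0.028,"tz":0.012,"rx":0,"ry":0,"rz":0,"fingers":0.15},{"tx":-0.085,"ty":-0.035,"tz":0.015,"rx":0,"ry":0,"rz":0,"fingers":0.15},{"tx":-0.101,"ty":-0.042,"tz":0.018,"rx":0,"ry":0,"rz":0,"fingers":0.15},{"tx":-0.117,"ty":-0.05,"tz":0.021,"rx":0,"ry":0,"rz":0,"fingers":0.15},{"tx":-0.133,"ty":-0.058,"tz":0.023,"rx":0,"ry":0,"rz":0,"fingers":0.15},{"tx":-0.133,"ty":-0.058,"tz":0.023,"rx":0,"ry":0,"rz":0,"fingers":0.15}]' 
python3 -c "
from h import *
s=snap('wrist','w6');s=snap('scene','s6');s=snap('side','d6')
a1=np.arctan2(-.081,-.9966)
bargoal(HIN-180*np.array([np.sin(.401),np.cos(.401)]),a1,.18)
import cv2
a=cv2.imread('pics/s6.png')[130:350,110:400]; cv2.imwrite('pics/s6z.png',cv2.resize(a,None,fx=2.7,fy=2.7,interpolation=cv2.INTER_CUBIC))
"
```

```text
t: 6.82
tool_pos: [452.5, -59.0, 217.0]
orientation: [0.995, 0.04, -0.091, 0.004]
force: [-0.8, -0.5, -0.6]
gripper_width: 20.9
[np.float64(453.1925094423274), np.float64(-59.092003901987596), np.float64(216.75493744287394)]
t 6.97 tcp [452.569 -59.215 216.902] F [-2.747 -0.883 -1.297] M [-0.017  0.229 -0.011] w 21.0
toolx [ 0.98   0.079 -0.181] y [ 0.08  -0.997  0.001] z [-0.18  -0.015 -0.983]
t [ 0.003 -0.     0.   ] r [ 0.     0.001 -0.001] mm 1 deg 0.1
```

View pics/w6.png

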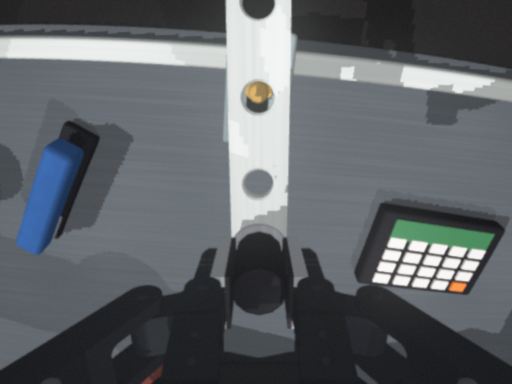

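View pics/s6z.png

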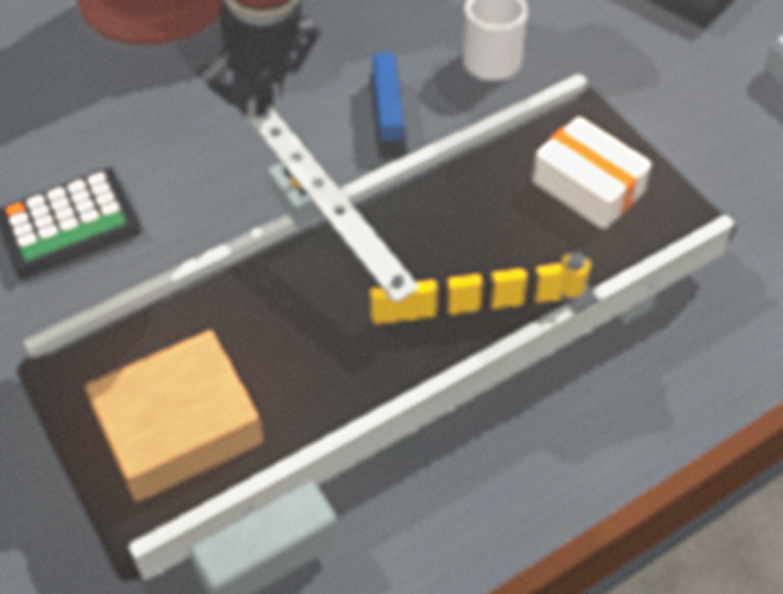

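View pics/d6.png

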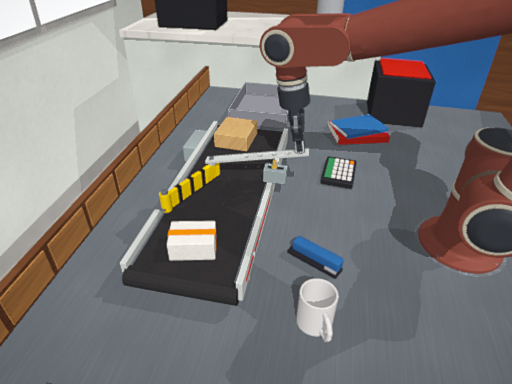

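```bash
python3 - <<'E'
from h import *
a=cv2.imread('pics/w6.png')[65:125,220:300]; cv2.imwrite('pics/w6z.png',cv2.resize(a,None,fx=9,fy=9,interpolation=cv2.INTER_CUBIC))
s=dict(np.load('pics/w6.npz'))
print(pix(s,[514.4,-54.1,158]))
# hole3 predicted from tcp + tool frame: 71 mm along +tool x, top face 25.4 below tcp, underside 31.4
import sys
t=np.array([452.569,-59.215,216.902]);x=np.array([.98,.079,-.181]);z=np.array([-.18,-.015,-.983])
for h in (25.4,31.4):
  P=t+71*x+h*z; print(P,pix(s,P))
print('h4',pix(s,t+33*x+25.4*z))
E
```

```text
[258.366  94.044]
[517.577 -53.987 179.083] [258.71   96.322]
[516.497 -54.077 173.185] [258.704  96.075]
h4 [258.754 184.657]
```

View pics/w6z.png

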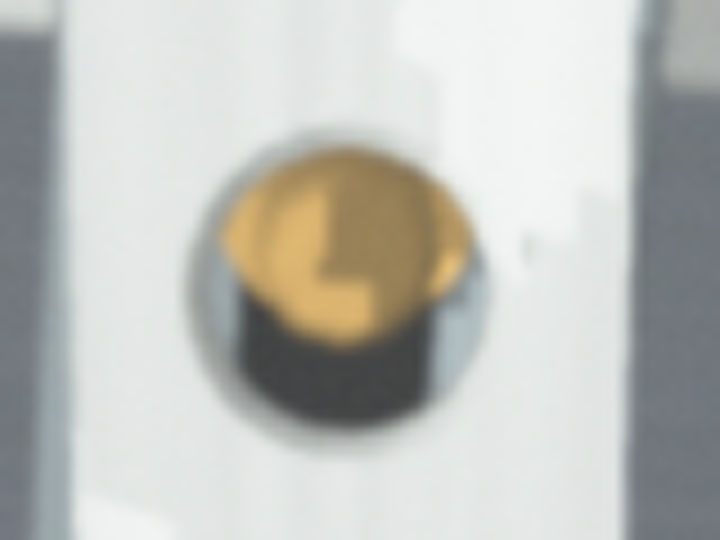

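```bash
python3 -c "
from h import *
a1=np.arctan2(-.081,-.9966)
p=HIN-180*np.array([np.sin(.401),np.cos(.401)])+[.5,0.2]
for f in (.14,.11,.085,.07):  bargoal(p,a1,f)
" | grep -v -e tcp -e toolx
```

```text
[np.float64(450.9006264896873), np.float64(-59.11891792884275), np.float64(207.28084536891475)]
t [ 0.    -0.001  0.039] r [ 0.     0.02  -0.001] mm 10 deg 2.4
[np.float64(449.05576979609214), np.float64(-59.26886112790075), np.float64(200.10590518094813)]
t [-0.002 -0.001  0.069] r [ 0.     0.034 -0.001] mm 17 deg 4.1
[np.float64(447.68281941937863), np.float64(-59.380449508909976), np.float64(194.08656806596383)]
t [-0.003 -0.001  0.093] r [ 0.     0.046 -0.001] mm 23 deg 5.6
[np.float64(446.9311912593587), np.float64(-59.44153909446247), np.float64(190.4590990056485)]
t [-0.003 -0.001  0.108] r [ 0.     0.053 -0.001] mm 27 deg 6.4
```

```bash

python3 -m creep '[{"tx":0,"ty":-0.001,"tz":0.02,"rx":0,"ry":0.01,"rz":0,"fingers":0.15},{"tx":0,"ty":-0.001,"tz":0.039,"rx":0,"ry":0.02,"rz":0,"fingers":0.15},{"tx":-0.001,"ty":-0.001,"tz":0.054,"rx":0,"ry":0.027,"rz":0,"fingers":0.15},{"tx":-0.002,"ty":-0.001,"tz":0.069,"rx":0,"ry":0.034,"rz":0,"fingers":0.15},{"tx":-0.002,"ty":-0.001,"tz":0.081,"rx":0,"ry":0.04,"rz":0,"fingers":0.15},{"tx":-0.002,"ty":-0.001,"tz":0.081,"rx":0,"ry":0.04,"rz":0,"fingers":0.15}]' 
python3 -c "
from h import *
s=snap('wrist','w7')
a1=np.arctan2(-.081,-.9966)
p=HIN-180*np.array([np.sin(.401),np.cos(.401)])+[.5,0.2]
for f in (.097,.085,.07,.05,.03,0):  bargoal(p,a1,f)
a=cv2.imread('pics/w7.png')[65:125,220:300]; cv2.imwrite('pics/w7z.png',cv2.resize(a,None,fx=9,fy=9,interpolation=cv2.INTER_CUBIC))
"
```

```text
t: 7.72
tool_pos: [448.8, -59.3, 197.0]
orientation: [0.998, 0.04, -0.048, 0.002]
force: [-2.7, -1.2, -0.0]
gripper_width: 21.0
[np.float64(448.32311603543644), np.float64(-59.328408543727676), np.float64(196.98014453721441)]
t 7.78 tcp [448.909 -59.309 197.163] F [-2.109 -1.114 -0.469] M [-0.136  0.35  -0.161] w 20.9
toolx [ 0.992  0.079 -0.096] y [ 0.08  -0.997  0.001] z [-0.096 -0.009 -0.995]
t [-0.002 -0.     0.001] r [ 0.    -0.    -0.001] mm 1 deg 0.1
[np.float64(447.68281941937863), np.float64(-59.380449508909976), np.float64(194.08656806596383)]
t 7.78 tcp [448.909 -59.309 197.163] F [-2.109 -1.114 -0.469] M [-0.136  0.35  -0.161] w 20.9
toolx [ 0.992  0.079 -0.096] y [ 0.08  -0.997  0.001] z [-0.096 -0.009 -0.995]
t [-0.004 -0.     0.013] r [ 0.     0.005 -0.001] mm 3 deg 0.7
[np.float64(446.9311912593587), np.float64(-59.44153909446247), np.float64(190.4590990056485)]
t 7.78 tcp [448.909 -59.309 197.163] F [-2.109 -1.114 -0.469] M [-0.136  0.35  -0.161] w 20.9
toolx [ 0.992  0.079 -0.096] y [ 0.08  -0.997  0.001] z [-0.096 -0.009 -0.995]
t [-0.005 -0.     0.027] r [ 0.     
[... 311 characters left out ...]
   0.047] r [ 0.     0.022 -0.001] mm 12 deg 2.7
[np.float64(445.192813627006), np.float64(-59.58282806518349), np.float64(180.73476860932962)]
t 7.78 tcp [448.909 -59.309 197.163] F [-2.109 -1.114 -0.469] M [-0.136  0.35  -0.161] w 20.9
toolx [ 0.992  0.079 -0.096] y [ 0.08  -0.997  0.001] z [-0.096 -0.009 -0.995]
t [-0.009 -0.     0.067] r [ 0.     0.032 -0.001] mm 17 deg 3.8
[np.float64(444.1441710722255), np.float64(-59.66805789353711), np.float64(173.4)]
t 7.78 tcp [448.909 -59.309 197.163] F [-2.109 -1.114 -0.469] M [-0.136  0.35  -0.161] w 20.9
toolx [ 0.992  0.079 -0.096] y [ 0.08  -0.997  0.001] z [-0.096 -0.009 -0.995]
t [-0.01  -0.     0.096] r [ 0.     0.046 -0.001] mm 24 deg 5.5
```

View pics/w7z.png

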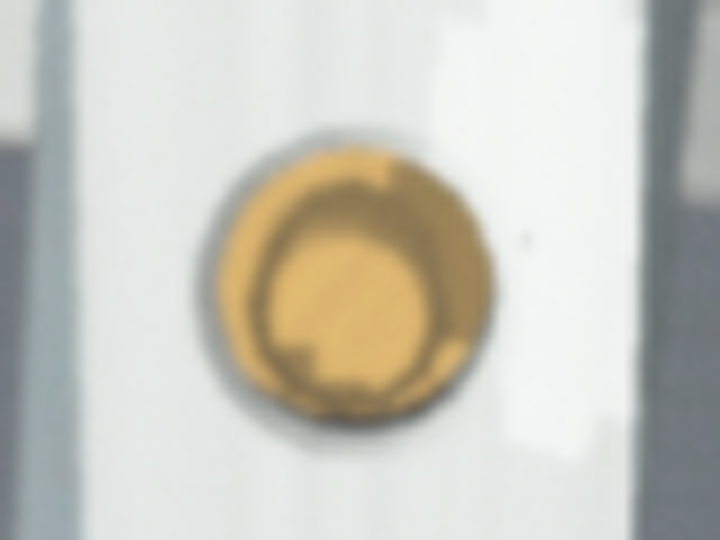

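```bash
python3 - <<'E'
from h import *
s=dict(np.load('pics/w7.npz'))
t=np.array([448.909,-59.309,197.163]);x=np.array([.992,.079,-.096]);z=np.array([-.096,-.009,-.995])
for h in (25.4,31.4):
  P=t+71*x+h*z; print(P,(pix(s,P)-[220,65])*9)
for dx in (0,-1): print((pix(s,[514.4+dx,-54.1,158])-[220,65])*9)
E
```

```text
[516.903 -53.929 165.074] [347.139 284.239]
[516.327 -53.983 159.104] [347.226 281.942]
[346.46  319.805]
[344.819 340.618]
```

```bash

python3 -m creep '[{"tx":-0.003,"ty":0,"tz":0.013,"rx":0,"ry":0.005,"rz":0,"fingers":0.15},{"tx":-0.004,"ty":0,"tz":0.027,"rx":0,"ry":0.013,"rz":0,"fingers":0.15},{"tx":-0.005,"ty":0,"tz":0.037,"rx":0,"ry":0.018,"rz":0,"fingers":0.15},{"tx":-0.005,"ty":0,"tz":0.037,"rx":0,"ry":0.018,"rz":0,"fingers":0.15}]' 
python3 -c "
from h import *
s=snap('wrist','w8')
a1=np.arctan2(-.081,-.9966)
p=HIN-180*np.array([np.sin(.401),np.cos(.401)])+[.5,0.2]
for f in (.05,.03,0):  bargoal(p,a1,f)
a=cv2.imread('pics/w8.png')[65:125,220:300]; cv2.imwrite('pics/w8z.png',cv2.resize(a,None,fx=9,fy=9,interpolation=cv2.INTER_CUBIC))
"
```

```text
t: 8.28
tool_pos: [447.1, -59.4, 188.0]
orientation: [0.999, 0.04, -0.029, 0.002]
force: [0.6, 0.1, -1.9]
gripper_width: 21.2
[np.float64(446.0135389779629), np.float64(-59.51612251287814), np.float64(185.60565464771813)]
t 8.32 tcp [447.09  -59.417 188.207] F [ 0.726 -0.327 -1.911] M [-0.072 -0.13  -0.188] w 20.9
toolx [ 0.995  0.08  -0.058] y [ 0.08  -0.997  0.001] z [-0.057 -0.006 -0.998]
t [-0.004  0.     0.011] r [ 0.     0.004 -0.   ] mm 3 deg 0.4
[np.float64(445.192813627006), np.float64(-59.58282806518349), np.float64(180.73476860932962)]
t 8.32 tcp [447.09  -59.417 188.207] F [ 0.726 -0.327 -1.911] M [-0.072 -0.13  -0.188] w 20.9
toolx [ 0.995  0.08  -0.058] y [ 0.08  -0.997  0.001] z [-0.057 -0.006 -0.998]
t [-0.006  0.     0.03 ] r [ 0.     0.013 -0.   ] mm 8 deg 1.6
[np.float64(444.1441710722255), np.float64(-59.66805789353711), np.float64(173.4)]
t 8.32 tcp [447.09  -59.417 188.207] F [ 0.726 -0.327 -1.911] M [-0.072 -0.13  -0.188] w 20.9
toolx [ 0.995  0.08  -0.058] y [ 0.08  -0.997  0.001] z [-0.057 -0.006 -0.998]
t [-0.008  0.     0.06 ] r [ 0.     0.028 -0.   ] mm 15 deg 3.3
```

View pics/w8z.png

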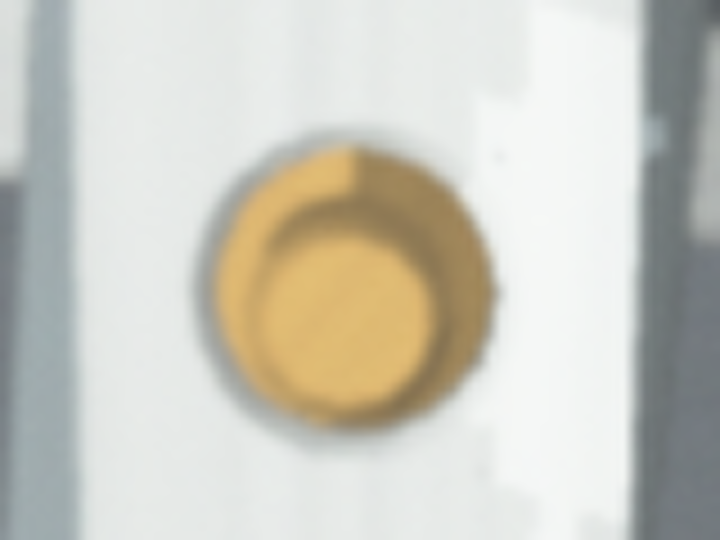

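```bash

python3 -m creep '[{"tx":-0.005,"ty":0,"tz":0.011,"rx":0,"ry":0.004,"rz":0,"fingers":0.15},{"tx":-0.007,"ty":0,"tz":0.02,"rx":0,"ry":0.009,"rz":0,"fingers":0.15},{"tx":-0.009,"ty":0,"tz":0.03,"rx":0,"ry":0.013,"rz":0,"fingers":0.15},{"tx":-0.009,"ty":0,"tz":0.03,"rx":0,"ry":0.013,"rz":0,"fingers":0.15}]' 
python3 -c "
from h import *
s=snap('wrist','w9')
a1=np.arctan2(-.081,-.9966)
p=HIN-180*np.array([np.sin(.401),np.cos(.401)])+[.5,0.2]
bargoal(p,a1,0)
a=cv2.imread('pics/w9.png')[65:125,220:300]; cv2.imwrite('pics/w9z.png',cv2.resize(a,None,fx=9,fy=9,interpolation=cv2.INTER_CUBIC))
"
```

```text
t: 8.82
tool_pos: [444.0, -59.6, 180.6]
orientation: [0.999, 0.04, -0.016, 0.001]
force: [1.0, 0.3, -1.3]
gripper_width: 20.8
[np.float64(444.1441710722255), np.float64(-59.66805789353711), np.float64(173.4)]
t 8.88 tcp [444.048 -59.652 180.686] F [ 1.921 -0.857 -0.659] M [-0.006 -0.215 -0.098] w 20.9
toolx [ 0.996  0.08  -0.032] y [ 0.08  -0.997  0.001] z [-0.031 -0.003 -1.   ]
t [0.001 0.    0.029] r [ 0.     0.015 -0.   ] mm 7 deg 1.8
```

View pics/w9z.png

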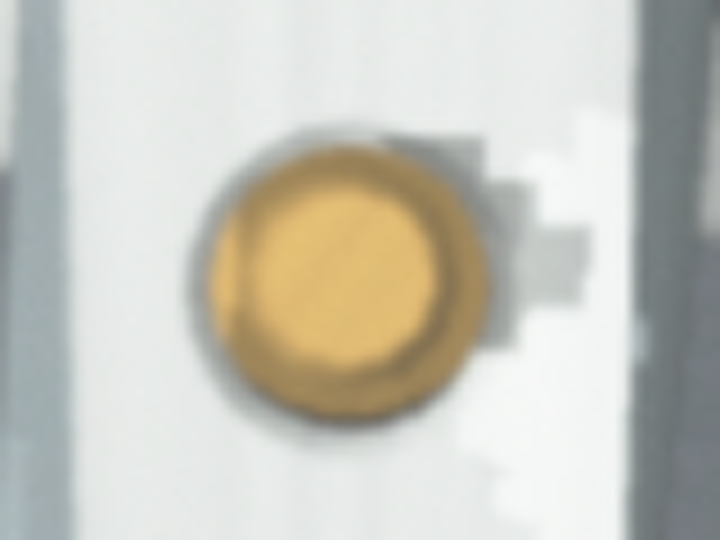

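```bash

python3 -m creep '[{"tx":-0.001,"ty":0,"tz":0.01,"rx":0,"ry":0.005,"rz":0,"fingers":0.15},{"tx":-0.002,"ty":0,"tz":0.02,"rx":0,"ry":0.01,"rz":0,"fingers":0.15},{"tx":-0.003,"ty":0,"tz":0.028,"rx":0,"ry":0.015,"rz":0,"fingers":0.15},{"tx":-0.003,"ty":0,"tz":0.028,"rx":0,"ry":0.015,"rz":0,"fingers":0.15}]' 
python3 -c "
from h import *
s=snap('wrist','w10');s=snap('scene','s10')
st()
a=cv2.imread('pics/w10.png'); print(world(s,1,1)[0]*0)
a=cv2.imread('pics/s10.png')[130:350,110:400]; cv2.imwrite('pics/s10z.png',cv2.resize(a,None,fx=2.7,fy=2.7,interpolation=cv2.INTER_CUBIC))
"
```

```text
t: 9.38
tool_pos: [443.1, -59.8, 173.8]
orientation: [0.999, 0.04, 0.0, 0.0]
force: [-1.0, -1.5, 0.7]
gripper_width: 20.6
t 9.47 tcp [443.1   -59.792 173.881] F [-1.499  0.329  0.92 ] M [-0.001  0.184 -0.089] w 21.0
toolx [ 0.997  0.08  -0.   ] y [ 0.08  -0.997  0.001] z [-0.    -0.001 -1.   ]
-0.0
```

View pics/w10.png

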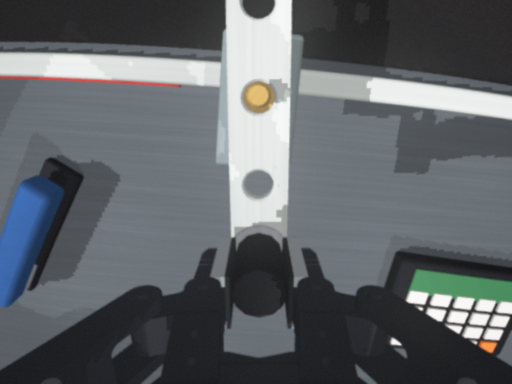

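View pics/s10z.png

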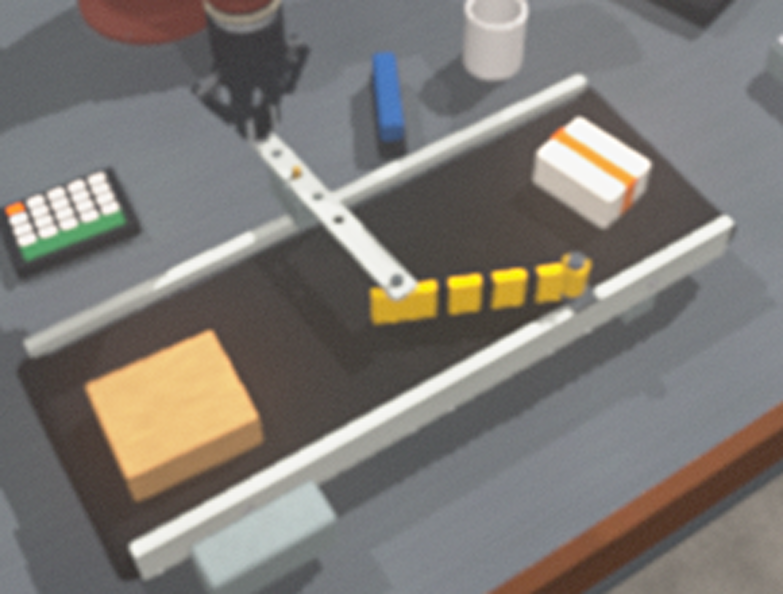

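```bash

python3 -m creep '[{"tx":0,"ty":0,"tz":0,"rx":0,"ry":0,"rz":0,"fingers":0.3},{"tx":0,"ty":0,"tz":0,"rx":0,"ry":0,"rz":0,"fingers":0.5},{"tx":0,"ty":0,"tz":0,"rx":0,"ry":0,"rz":0,"fingers":0.6},{"tx":0,"ty":0,"tz":0,"rx":0,"ry":0,"rz":0,"fingers":0.6},{"tx":0,"ty":0,"tz":-0.05,"rx":0,"ry":0,"rz":0,"fingers":0.6},{"tx":0,"ty":0,"tz":-0.15,"rx":0,"ry":0,"rz":0,"fingers":0.6},{"tx":0,"ty":0,"tz":-0.25,"rx":0,"ry":0,"rz":0,"fingers":0.6},{"tx":0,"ty":0,"tz":-0.35,"rx":0,"ry":0,"rz":0,"fingers":0.6},{"tx":0,"ty":0,"tz":-0.35,"rx":0,"ry":0,"rz":0,"fingers":0.6},{"tx":0,"ty":0,"tz":-0.35,"rx":0,"ry":0,"rz":0,"fingers":0.6}]' 
python3 -c "
from h import *
s=snap('wrist','w11');a=snap('scene','s11');d=snap('side','d11')
st()
for u,v in [(258,60),(258,200)]: print(world(s,u,v))
a=cv2.imread('pics/s11.png')[130:350,110:400]; cv2.imwrite('pics/s11z.png',cv2.resize(a,None,fx=2.7,fy=2.7,interpolation=cv2.INTER_CUBIC))
"
```

```text
t: 10.72
tool_pos: [443.0, -59.6, 260.7]
orientation: [0.999, 0.04, -0.0, 0.0]
force: [-0.7, 0.2, -0.5]
gripper_width: 51.4
t 10.88 tcp [442.66  -59.526 259.821] F [-0.292  0.588 -0.035] M [ 0.016  0.002 -0.024] w 51.1
toolx [ 0.997  0.08  -0.002] y [ 0.08  -0.997  0.   ] z [-0.002 -0.    -1.   ]
[535.395 -51.955 146.93 ]
[452.043 -58.632 183.078]
```

View pics/w11.png

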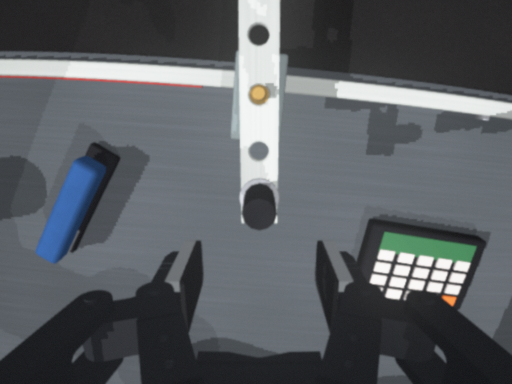

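View pics/s11z.png

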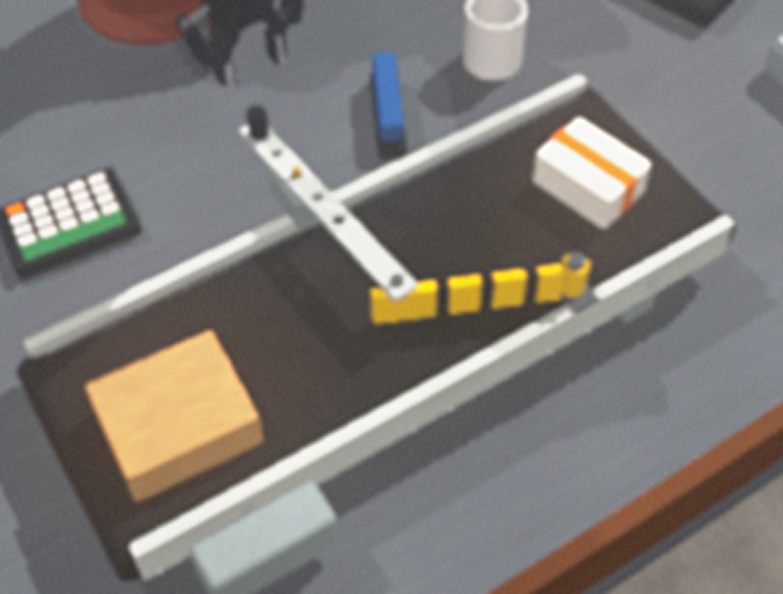

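View pics/d11.png

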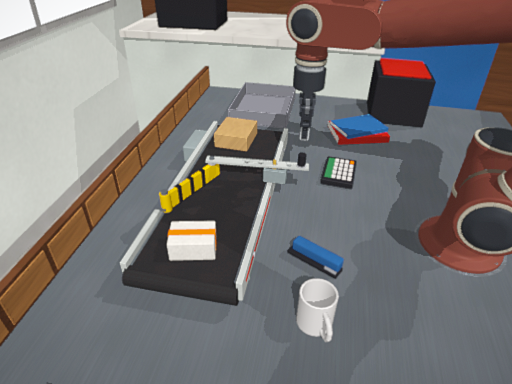

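The peg stands in the third hole from the gate (wrist view, pixel 258,93; the fourth hole is at 258,150). The bar top reads 147 mm and the knob top 183 mm, so the bar lies level. The gripper is clear and the other objects look as they did at the start.

```bash
python3 -c "
from h import *
print(ticket.job_done())"
```

```text
the job is handed in; nothing more can be done
None
```

The gate is set to its third opening. The bar's third hole from the gate sits over the brass peg, the bar lies flat, and the gripper has let go and is clear. I handed the job in at about 11 s of the 51 s allowed.

- **How it went:** I gripped the knob, lifted the bar about 0.18 rad and swung it over the peg. I drew the gate to about 0.40 rad open and lowered the bar in small steps, checking the force and the wrist picture as it went. The highest wrist force at my checks was about 3 N. Those readings came at the end of each move, not continuously.
- **Last checks:** after release, the wrist picture showed the peg through the third hole. The bar top read 147 mm and the knob top 183 mm, against 148 and 184 mm for a level bar. The parcels, calculator, mug and stapler looked unmoved in the scene and side views.
- **Disagreements:** the scene, side and wrist cameras placed the same points up to about 8 mm apart for the knob. I relied on the wrist camera, and its positions held throughout the fit.

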